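Clamp the feeding tray to the counter with the slip-clutch thumbscrew

TASK

Fix the orange feeding tray to the counter: slide it so that its flat tab goes, centred and square, under the clamp's foot and fully home against the clamp's post, and then screw the foot down on it by turning the black thumbscrew clockwise (seen from above). Go on, regrasping if need be, until the thumbscrew's clutch first slips, and stop there, before it has slipped an eighth of a turn; then let go, leaving the tray clamped and the bowl, ramekin and spatula where they are.

Things in the scene. Friction and masses are not known exactly. Their poses are not given: they have to be found in the camera images.
- clamp: Aluminium clamp fixed on the counter. Origin on the counter under the screw's axis, z up. A post (64 mm wide along x, 78 mm high) stands at +y; its stop face, looking to -y, is at y = 35 mm. An arm (44 mm wide, underside 62 mm, top 78 mm up) reaches from it over the origin to y = -42 mm. On the axis under the arm hangs the foot, a black disc 32 mm across. The tray goes in along +y.
- tab_home (a point): Point on the post's stop face, 6 mm above the counter, where tab_end must come to lie; axes as the clamp's. The foot's underside starts 30 to 41 mm above the counter, differently each time. It comes straight down, without turning, about 8 mm per radian that the screw is turned clockwise: 2.2 to 3.7 rad to the tab.
- knob_grip (a point): Centre of the thumbscrew's grip: a black upright bar, 64 mm long (this point's x), 14 mm thick (y), 36 mm high, centred 121 mm above the counter, with clear air around; a round hub 36 mm across begins 18 mm below this point. The point turns with the knob and keeps its height. Clockwise seen from above drives the foot down; the screw stays where it is when let go.
- collar (a point): Screw's steel collar, 30 mm across; the point is on the axis, 34 mm under the grip's centre. It turns with the screw, its x along a thin steel pointer reaching 42 mm. Between it and the knob lies the clutch ring.
- clutch_ring (a point): Clutch ring, 32 mm across, between collar and knob, on the axis; x along a like pointer right over the collar's until the clutch slips, then ahead of it by the slip. The knob sits on it by a spring (2.5 N m/rad). The knob's torque: 0.16 N m until the foot touches, then within 0.3 rad up to 0.40, where the clutch slips and it rises no more; standing still, it reads 0.12 and 0.36.
- tab_end (a point): Middle of the end of the tray's tab, 6 mm above the counter; axes of the tray: +y out along the tab, z up. The tab is a flat tongue on the counter, 50 mm wide (x), 12 mm thick, sticking out 60 mm from the tray's +y wall. At the start it ends 75 to 110 mm short of the post (along the clamp's y, roughly).
- tray_wall (a point): Middle of the tray wall farthest from the tab (the -y wall), 16 mm above the counter (half-way up), 195 mm behind tab_end; axes of the tray. The wall is 10 mm thick (y), 150 mm long (x), 32 mm high: a good place to pinch from above and push.
- tray: Loose orange open tray, about 0.3 kg, 150 mm (x) by 140 mm (y), 32 mm high, walls 10 mm, floor 6 mm thick, tab at +y. Origin at the centre of the underside of the tray without its tab, 130 mm behind tab_end.
- bowl: Bystander: stainless bowl, 140 mm across, 60 mm high. Origin at the centre of its underside.
- ramekin: Bystander: glass ramekin, 84 mm across, 45 mm high. Origin at the centre of its underside.
- spatula: Bystander: wooden spatula, 200 mm long, lying flat along its x. Origin on its underside near its middle.
Mind the look-alikes: they are no part of the job. Of the things that look like the clamp, the smaller one is meant.

How it is judged:
On the way, in this order (a step that is already met when the one before it is completed fails the run):
1. the tray's tab is under the clamp, home against the post, centred and square (y of tab_end in the frame of clamp above 0.029 m and x of tab_end in the frame of clamp between -0.012 and 0.012 m and angle between the y axis of tray and the y axis of clamp, either way round below 0.12 rad and height (world z) of tab_end below 0.01 m), for 0.2 s.
2. the foot presses on the tab and the clutch has slipped (contact force between clamp and tray above 8 N and angle between the x axis of clutch_ring and the x axis of collar, either way round above 0.06 rad), for 0.1 s.
At the end, for the whole second after the job is handed in: The tray lies flat and still, its tab's end within 6 mm of the post and 12 mm of the clamp's centre line, square to 0.12 rad; the clamp presses it with over 8 N; the clutch has slipped by more than 0.06 rad and less than an eighth of a turn (0.785 rad); nothing is held (all of step 2 and y of tab_end in the frame of clamp above 0.029 m and x of tab_end in the frame of clamp between -0.012 and 0.012 m and angle between the y axis of tray and the y axis of clamp, either way round below 0.12 rad and angle between tray's own z axis and vertical below 0.05 rad and angle between the x axis of clutch_ring and the x axis of collar, either way round below 0.785 rad and linear speed of tray below 0.01 m/s); the robot touches nothing.
It fails at once if the clutch is run on past an eighth of a turn (angle between the x axis of clutch_ring and the x axis of collar, either way round above 0.785 rad).
It fails at once if the bowl is moved by more than 20 mm (distance of bowl from where it was at the start of the episode above 0.02 m).
It fails at once if the ramekin is moved by more than 20 mm (distance of ramekin from where it was at the start of the episode above 0.02 m).
It fails at once if the spatula is moved by more than 20 mm (distance of spatula from where it was at the start of the episode above 0.02 m).
It also fails if it takes over 69 s, if anything falls off the work surface, if the arm or the gripper's body presses on something with over 40 N, if the wrist force passes 120 N, or if a joint passes its speed limit or range.

ROBOT

A 6-joint arm with a two-finger parallel gripper is mounted at the origin on the work surface. World frame = base frame: x ahead of the robot, y to its left, z up, the work surface at z = 0. Lengths are in m, angles in rad, forces in N, time in s.
With the tool pointing down it reaches from about 0.35 to 0.775 m from the base axis. Payload 5.5 kg.
Tool frame: the origin (TCP) lies at the very end of the fingers, on their centre line; the grasp point (between the pads) lies 19 mm behind it (grip_point_offset is the distance from the TCP to the grasp point, in m); z points along the fingers, y is the direction in which the jaws open and shut (so a half turn about z gives the same grasp; the last joint's range is limited). The gripper opens to 85 mm and grips with 20 to 120 N. Pads are 22 mm wide; open, the fingers measure 114 mm over their backs; the gripper's body (76 mm by 85 mm) begins 54 mm behind the grasp point. The pads swing forward as they close: fully open they stand 13 mm farther back than shut.
Start: joints at [1.153, 0.313, 0.046, 1.304, 0, 1.431], TCP at [0.158, 0.553, 0.231] pointing down, gripper open.
Joint ranges: [-2.76, 2.76], [-0.86, 1.69], [-1.03, 1.26], [-2.2, 2.34], [-1.47, 1.5], [-3.14, 3.14]. Speed limits (rad/s): [2.57, 2.57, 3.14, 3.14, 3.14, 3.14].

INTERFACE

Orientations are given as a unit quaternion [w, x, y, z].
In Python, from workcell import * gives the robot as it stands.
- The arm moves only by the shell command python3 -m crank 'ROWS' [OPENING] [FORCE]. ROWS is a JSON object of lists of equal length, an entry for each row: "travel": the shift along the tool's x, y, z in units of 40 mm (1.0 is 40 mm), a list of three; "turn": the turn about the tool's z in rad. In form: {"travel": [[x, y, z], ...], "turn": [turn, ...]}. A call has 1 to 5 rows; each row is the pose to reach, as a shift and turn from the pose commanded when the call began, along the tool's axes at that moment; what a row does not reach only later rows make up. A row lasts 1/12 s, in which the tool goes at most 41.7 mm and 7.16 degrees, less where a joint would pass 70% of its speed; a pose out of reach is approached as far as the arm can. A call with a gripper value outside its range is refused whole. OPENING is the finger opening in mm, from 0 to 85.4, set as the call begins (- or left out, the last holds). The fingers move at their own pace and stop on an object; FORCE is the grip in N (left out, the last holds). Time passes only in rows, so rows that repeat a pose let the fingers close. It gives the time, the measured TCP pose, the force and the opening at its end, in the units of the state.
- get_state(): the state, without advancing time (a new reading comes with each control period).
- read_camera(name): name is "scene" or "top" or "wrist"; returns a dict with "image" (384x512x3 uint8, red, green, blue), "K" (3x3 intrinsics, pixels), "R" (3x3) and "t" (3): a world point X has camera coordinates R X + t. Camera axes: x right, y down, z forward; pixel columns grow to the right and rows downward; lengths in m; the calibration is good to about 2 mm. A picture is of the moment at which its call begins. There is no depth.
- hand_in(): hands the job in, once; it reports no verdict.
The state is a dict: "clock": time; "joint_pos": joint angles; "qvel": joint speeds; "tau": joint torques, N m; "tcp_pos": TCP position; "orientation": TCP orientation; "wrist_force": force on the tool from outside, world axes, zero at the start; "ft_torque": the same for the moment, N m; "finger_gap": finger opening in m.
Only numpy, scipy, OpenCV 4.12 (cv2) and the standard library are available. Lean on these libraries where they do the work, as an engineer would, in place of code of your own. Each camera call takes 0.05 s, during which the arm holds its last target. There are 200 camera calls.

## Working session

There is one attempt and no reset: what is moved stays moved. The work goes in short steps, Python scripts to look and compute and a shell command to move; the robot and the scene stay as the last step left them, time stands still between calls to the robot, and variables do not carry over. Pictures are saved under pics/ and viewed, about 8 in all and at most 12, crops included, and the job is handed in when it is done.

```bash
mkdir -p pics; ls
python3 - <<'E'
from workcell import *
import cv2,numpy as np
s=get_state();print(s)
ims=[]
for n in("scene","top"):
    c=read_camera(n);np.savez("pics/"+n,**c);print(n,c["K"].round(1).tolist(),c["R"].round(3).tolist(),c["t"].round(3).tolist())
    cv2.imwrite(f"pics/{n}0.png",cv2.resize(c["image"][:,:,::-1],(800,600)))
E
```

```text
pics
{'clock': 0.0, 'joint_pos': array([1.15341964e+00, 3.14010440e-01, 4.49489536e-02, 1.30359848e+00,
       1.74838264e-06, 1.43119210e+00]), 'qvel': array([ 0.00051704, -0.00162037, -0.00135282, -0.00035519, -0.00066514,
        0.00074616]), 'tau': array([-2.52881064e-04, -4.80626106e+01,  2.98532277e+01,  1.92715251e-02,
       -1.48055597e-04, -1.91742430e-06]), 'tcp_pos': array([0.15746931, 0.5524716 , 0.23039089]), 'orientation': array([-2.57002703e-04,  1.38440097e-01,  9.90370371e-01, -8.95680186e-04]), 'wrist_force': array([ 1.0245416 , -0.99174875, -0.49836694]), 'ft_torque': array([ 0.00893888,  0.01942625, -0.02895103]), 'finger_gap': 0.08544127930087879}
scene [[481.6, 0.0, 252.7], [0.0, 481.6, 183.1], [0.0, 0.0, 1.0]] [[-0.747, 0.665, 0.009], [0.46, 0.527, -0.715], [-0.48, -0.529, -0.699]] [0.379, -0.169, 1.647]
top [[442.5, 0.0, 252.7], [0.0, 442.5, 195.4], [0.0, 0.0, 1.0]] [[0.008, -1.0, 0.001], [-0.988, -0.008, -0.153], [0.153, 0.001, -0.988]] [-0.002, 0.536, 1.143]
```

View pics/top0.png

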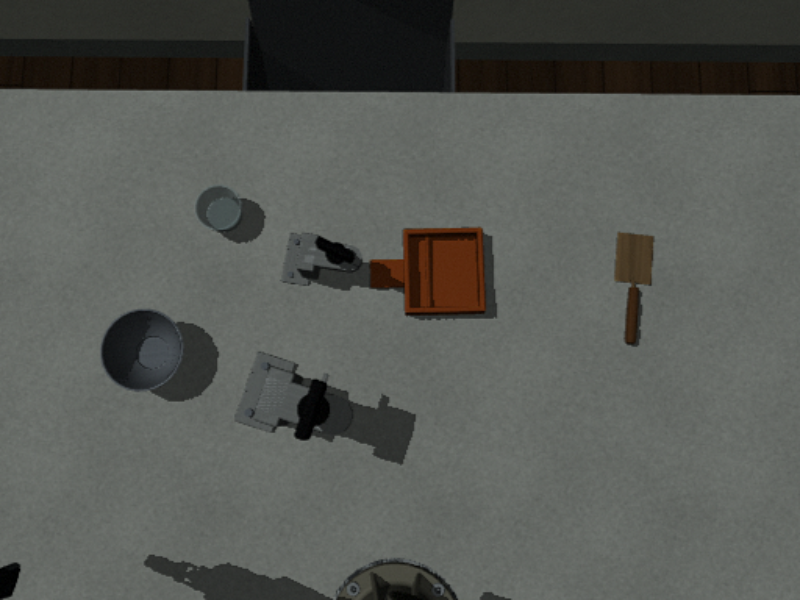

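View pics/scene0.png

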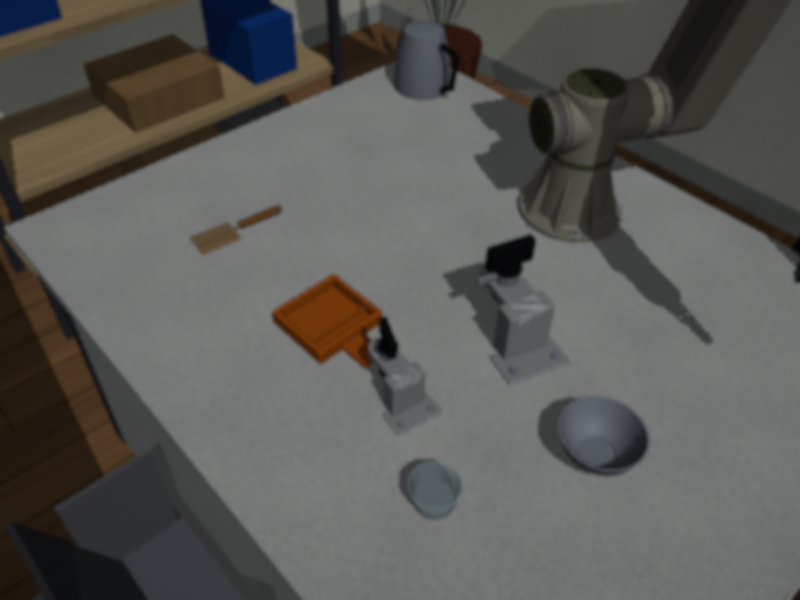

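The top picture shows two clamps, the small one at (320,258) and the larger look-alike at (290,400). There is one orange tray at (445,270), with its tab at (385,273). The small clamp is the one meant, so I'll check it close up.

Run:
```python
import cv2,numpy as np
t=np.load("pics/top.npz")["image"][:,:,::-1];s=np.load("pics/scene.npz")["image"][:,:,::-1]
a=cv2.resize(t[140:210,175:320],None,fx=5.5,fy=5.5,interpolation=cv2.INTER_CUBIC) 
a=cv2.convertScaleAbs(a,alpha=1.6);cv2.imwrite("pics/c1.png",a)
b=cv2.resize(s[170:280,170:290],None,fx=5,fy=5,interpolation=cv2.INTER_CUBIC)
b=cv2.convertScaleAbs(b,alpha=1.6);cv2.imwrite("pics/c2.png",b)
```

```text
(no output)
```

View pics/c1.png

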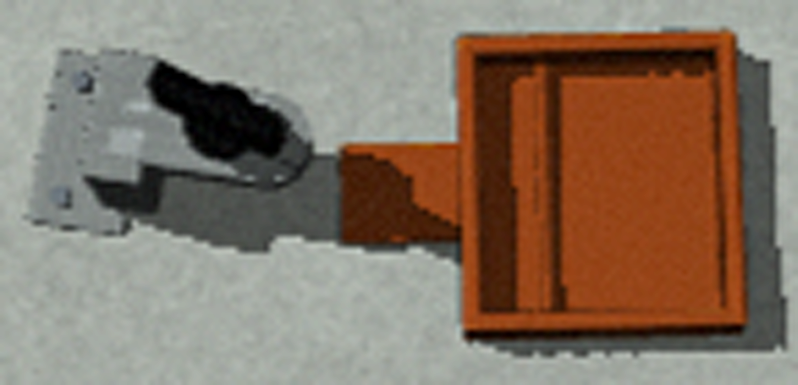

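View pics/c2.png

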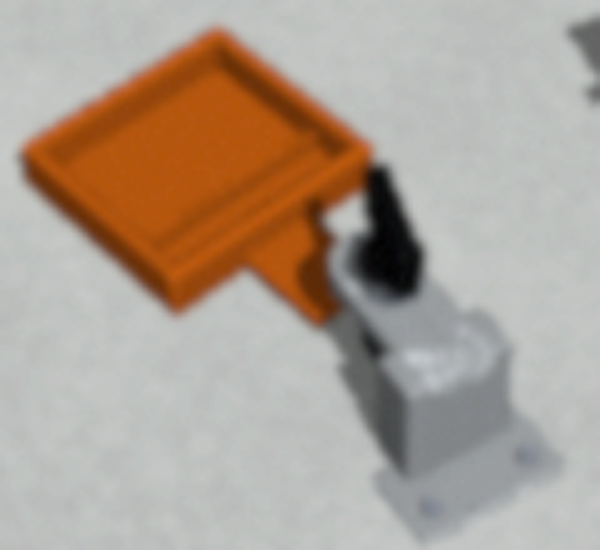

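Close up, the small clamp's grip bar runs from about (155,75) to (290,148) in the crop. Its base edge runs from (60,50) to (30,218). The tab ends at (342,145)–(342,243), and the tray rim corners are at (459,38), (735,32), (746,327) and (464,329).

```bash
cat > h.py <<'E'
import numpy as np
from scipy.optimize import least_squares
def ray(c,uv,z):
    d=c["R"].T@np.linalg.inv(c["K"])@np.array([uv[0],uv[1],1.]); o=-c["R"].T@c["t"]
    return o+d*(z-o[2])/d[2]
def proj(c,X):
    q=(c["K"]@(c["R"]@np.atleast_2d(X).T+np.reshape(c["t"],(3,1)))).T; return q[:,:2]/q[:,2:]
def fit(c,local,pix,x0):
    "planar pose x,y,yaw of points local (N,3) seen at pix"
    f=lambda p:(proj(c,np.c_[p[0]+np.cos(p[2])*local[:,0]-np.sin(p[2])*local[:,1],p[1]+np.sin(p[2])*local[:,0]+np.cos(p[2])*local[:,1],local[:,2]])-pix).ravel()
    r=least_squares(f,x0);return r.x,r.fun.reshape(-1,2)
E
python3 - <<'E'
from h import *
t=dict(np.load("pics/top.npz"));s=dict(np.load("pics/scene.npz"))
P=lambda x,y:np.array([175+(x+.5)/5.5-.5,140+(y+.5)/5.5-.5])
S=lambda x,y:np.array([170+(x+.5)/5-.5,170+(y+.5)/5-.5])
# tray: x -> world +x (up image), y -> +y (left)
L=np.array([[.075,.07,.032],[.075,-.07,.032],[-.075,-.07,.032],[-.075,.07,.032],[.025,.13,.012],[-.025,.13,.012]])
px=np.array([P(459,38),P(735,32),P(746,327),P(464,329),P(342,145),P(342,243)])
p,r=fit(t,L,px,[.5,-.1,0]);print("tray",p.round(4),r.round(2).tolist())
c,s_=np.cos(p[2]),np.sin(p[2]);print("tab_end",p[:2]+.13*np.array([-s_,c]),"wall",p[:2]-.065*np.array([-s_,c]))
a,b=ray(t,P(60,50),.006),ray(t,P(30,218),.006);print("base edge",a,b,"yaw",np.arctan2(*(a-b)[1::-1]))
k1,k2=ray(t,P(157,75),.139),ray(t,P(288,145),.139);print("knob",k1,k2,(k1+k2)/2,"bar yaw",np.arctan2(*(k2-k1)[1::-1]))
for q in [S(378,165),S(418,255)]:print("scene bar end",ray(s,q,.139))
E
```

```text
tray [ 0.6019 -0.0816  0.026 ] [[-0.3, -0.43], [0.47, -0.2], [0.53, 0.18], [-0.13, 0.71], [-0.4, -0.12], [-0.18, -0.19]]
tab_end [0.59857031 0.04833686] wall [ 0.60363281 -0.14659742]
base edge [0.6728785  0.19254564 0.006     ] [0.58560681 0.20491072 0.006     ] yaw -0.14074802924531762
knob [0.62651295 0.12727652 0.139     ] [0.59460893 0.06739904 0.139     ] [0.61056094 0.09733778 0.139     ] bar yaw -2.060355302084221
scene bar end [0.60287912 0.07691601 0.139     ]
scene bar end [0.62781779 0.13532789 0.139     ]
```

```bash
python3 -m crank '{"travel":[[-0.5,-0.4,-0.8],[-1.2,-0.9,-1.5],[-2,-1.6,-2.2],[-2.8,-2.2,-2.2],[-3.4,-2.6,-2.2]],"turn":[-0.05,-0.1,-0.2,-0.25,-0.3]}'
python3 - <<'E'
from workcell import *
import numpy as np
from scipy.spatial.transform import Rotation as R
s=get_state();M=R.from_quat(s["orientation"],scalar_first=True).as_matrix()
print(s["joint_pos"].round(3),s["tcp_pos"].round(3));print(M.round(3));print(M.T@(np.array([.56,0,.32])-s["tcp_pos"])/.04)
E
```

```text
clock: 0.52
tcp_pos: [0.2609, 0.4147, 0.3213]
orientation: [0.001, -0.013, 1.0, 0.001]
wrist_force: [0.5, -0.1, 0.0]
finger_gap: 0.0855
[ 0.845  0.133  0.035  1.469 -0.     0.819] [0.261 0.415 0.321]
[[-1.    -0.026  0.002]
 [-0.026  1.     0.002]
 [-0.002  0.002 -1.   ]]
[ -7.20547924 -10.56004619   0.02643855]
```

```bash
for i in 1 2 3; do :; done; python3 -m crank '{"travel":[[-0.5,-0.7,0],[-1,-1.4,0],[-1.5,-2.2,0],[-2,-2.9,0],[-2.4,-3.5,0]],"turn":[0,0,0,0,0]}' >/dev/null; python3 -m crank '{"travel":[[-0.5,-0.7,0],[-1,-1.4,0],[-1.5,-2.2,0],[-2,-2.9,0],[-2.4,-3.5,0]],"turn":[0,0,0,0,0]}'>/dev/null; python3 -m crank '{"travel":[[-0.5,-0.7,0],[-1,-1.4,0],[-1.5,-2.2,0],[-2,-2.9,0],[-2.4,-3.5,0]],"turn":[0,0,0,0,0]}'; python3 -m crank '{"travel":[[0,0,0],[0,0,0]],"turn":[0,0]}'
python3 - <<'E'
from workcell import *
import cv2,numpy as np
c=read_camera("wrist");np.savez("pics/w1",**c);s=get_state();print(s["joint_pos"].round(3),s["tcp_pos"],(-c["R"].T@c["t"]).round(3),c["R"].round(2).tolist())
cv2.imwrite("pics/w1.png",cv2.resize(cv2.convertScaleAbs(c["image"][:,:,::-1],alpha=1.5),(800,600),interpolation=cv2.INTER_CUBIC))
E
```

```text
clock: 1.77
tcp_pos: [0.5582, -0.0, 0.3186]
orientation: [-0.0, -0.011, 1.0, -0.0]
wrist_force: [-0.4, 0.0, 1.0]
finger_gap: 0.0855
clock: 1.93
tcp_pos: [0.5575, 0.0009, 0.318]
orientation: [-0.001, -0.01, 1.0, 0.0]
wrist_force: [0.4, 0.0, -0.1]
finger_gap: 0.0849
[-0.141  0.273  0.202  1.502  0.    -0.162] [0.55690031 0.00188097 0.31847067] [ 0.484 -0.002  0.461] [[-0.02, 1.0, 0.0], [0.96, 0.02, 0.29], [0.29, 0.01, -0.96]]
```

View pics/w1.png

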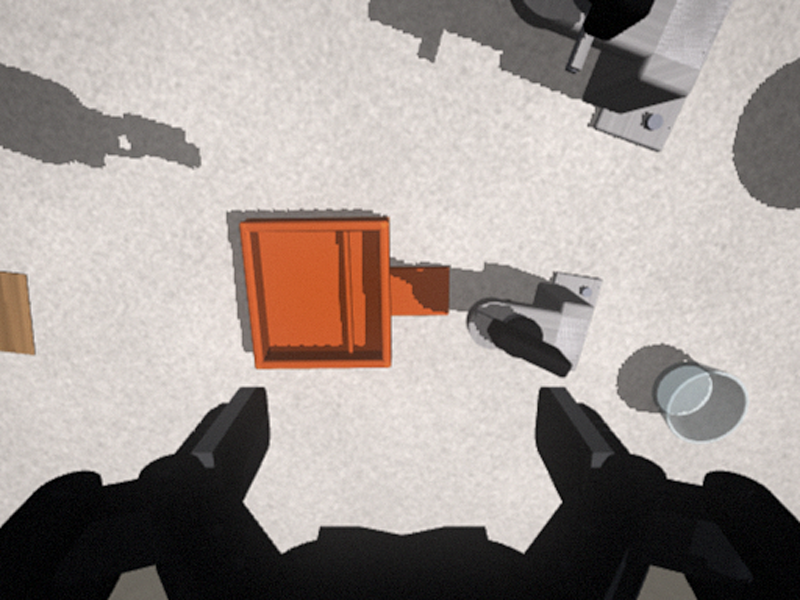

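The wrist picture shows the tray at (315,290), its tab ending at (449,265)–(449,314), the small clamp's knob at (530,345), and its base corners at (557,272) and (602,280).

Run:
```python
import cv2,numpy as np
t=np.load("pics/w1.npz")["image"][:,:,::-1]
a=cv2.resize(t[160:250,270:395],None,fx=6,fy=6,interpolation=cv2.INTER_CUBIC) 
cv2.imwrite("pics/c3.png",cv2.convertScaleAbs(a,alpha=2,beta=10))
```

```text
(no output)
```

View pics/c3.png

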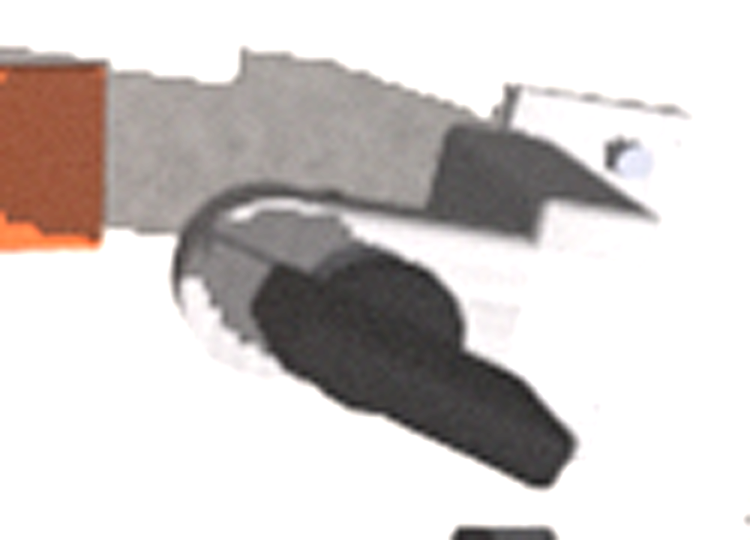

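Run:
```python
from h import *
w=dict(np.load("pics/w1.npz"));t=dict(np.load("pics/top.npz"))
P=lambda x,y:np.array([270+(x+.5)/6-.5,160+(y+.5)/6-.5])
W=lambda x,y:np.array([(x+.5)/1.5625-.5,(y+.5)/1.5625-.5])
r=lambda p,z:ray(w,P(*p),z)[:2]
an=lambda a,b:np.arctan2(b[1]-a[1],b[0]-a[0])
A=np.array([r(p,.103) for p in[(335,252),(400,255),(450,295),(463,335)]])
f=least_squares(lambda c:np.hypot(*(A-c).T)-.018,A.mean(0)+[.01,-.01]);print("hub c",f.x,f.fun)
a,b=r((350,200),.078),r((535,240),.078);print("arm side",a,b,"y-dir",an(a,b)-np.pi/2)
print("arm end left",r((178,280),.078),"arm end (200,220)",r((205,222),.078))
a,b=r((510,88),.006),r((685,115),.006);print("base",a,b,an(a,b)-np.pi/2)
a,b=r((385,412),.139),r((545,488),.139);print("bar low edge",a,b,an(a,b))
a,b=r((545,488),.139),r((575,440),.139);print("end",a,b,np.hypot(*(a-b)),(a+b)/2)
print("left",r((262,325),.139))
L=np.array([[.075,.07,.032],[.075,-.07,.032],[-.075,-.07,.032],[-.075,.07,.032],[.025,.13,.012],[-.025,.13,.012]])
px=np.array([W(391,366),W(256,367),W(240,222),W(388,219),W(449,314),W(449,266)])
p,rr=fit(w,L,px,[.6,-.08,0]);print("tray",p.round(4),rr.round(1).tolist())
c,s_=np.cos(p[2]),np.sin(p[2]);print("tab_end",p[:2]+.13*np.array([-s_,c]),"wall",p[:2]-.065*np.array([-s_,c]))
```

```text
hub c [0.61323498 0.09901928] [ 0.00162411 -0.00106114 -0.00055056  0.00158132]
arm side [0.59173096 0.0976476 ] [0.60045012 0.1409304 ] y-dir -0.19878576068483156
arm end left [0.6116655  0.05964597] arm end (200,220) [0.597583   0.06496649]
base [0.58028536 0.15599403] [0.58672716 0.20352081] -0.13471943042262224
bar low edge [0.61820518 0.09272878] [0.63409355 0.12653737] 1.1314758391338957
end [0.63409355 0.12653737] [0.62351477 0.13125889] 0.011584622623429347 [0.62880416 0.12889813]
left [0.60031694 0.06691117]
tray [ 0.6038 -0.0803  0.0322] [[0.5, 0.7], [-0.6, 1.1], [-1.3, -1.0], [0.4, -0.4], [0.2, -0.1], [0.8, 0.2]]
tab_end [0.59957444 0.04965655] wall [ 0.60586131 -0.14524208]
```

Fit results:

| Item | Position (m) | Yaw (rad) |
|---|---|---|
| Clamp axis | (0.614, 0.0995) | about -0.15 |
| Tray wall point | (0.6055, -0.1455) | about 0.03 |

Next I move over the wall.

```bash
cat > st.py <<'E'
import sys,numpy as np
from workcell import *
from scipy.spatial.transform import Rotation as R
s=get_state();M=R.from_quat(s["orientation"],scalar_first=True).as_matrix()
print("t",s["clock"],"q",s["joint_pos"].round(3),"tcp",s["tcp_pos"].round(4),"yaw_y",np.arctan2(M[1,1],M[0,1]).round(4),"F",s["wrist_force"].round(1),"T",s["ft_torque"].round(3),"gap",round(s["finger_gap"],4))
if len(sys.argv)>3: print("units",(M.T@(np.array(list(map(float,sys.argv[1:4])))-s["tcp_pos"])/.04).round(3))
if len(sys.argv)>4: print("turn",-(float(sys.argv[4])-np.arctan2(M[1,1],M[0,1])))
E
python3 -m crank '{"travel":[[-0.3,-0.8,0.4],[-0.6,-1.6,1],[-0.9,-2.4,1.6],[-1.1,-3.2,2.2],[-1.14,-3.71,3]],"turn":[0,0,0,-0.01,-0.01]}' 60 >/dev/null
python3 -m crank '{"travel":[[0,0,0.8],[0,0,1.6],[0,0,2.4],[0,0,3],[0,0,3]],"turn":[0,0,0,0,0]}' >/dev/null; python3 st.py .6055 -.1455 .010 1.6
```

```text
t 2.8167 q [-0.362  0.49  -0.086  1.005  0.    -0.396] tcp [ 0.6017 -0.142   0.0739] yaw_y 1.6047 F [-1.3  0.4 -0.7] T [-0.016  0.045  0.006] gap 0.0601
units [-0.106 -0.097  1.595]
turn 0.0047395372428438165
```

```bash
python3 -m crank '{"travel":[[-0.1,-0.07,0.3],[-0.1,-0.07,0.8],[-0.1,-0.07,1.3],[-0.1,-0.07,1.58],[-0.1,-0.07,1.58]],"turn":[0,0,0,0,0]}'; python3 st.py .6055 -.1455 .010 1.6;python3 -m crank '{"travel":[[0,0,0],[0,0,0],[0,0,0],[0,0,0],[0,0,0]],"turn":[0,0,0,0,0]}' 0 50;python3 -m crank '{"travel":[[0,0,0],[0,0,0],[0,0,0]],"turn":[0,0,0]}'; python3 st.py .6055 -.1455 .010 1.6
```

```text
clock: 3.23
tcp_pos: [0.6095, -0.147, 0.0149]
orientation: [-0.001, -0.016, 1.0, 0.0]
wrist_force: [-0.5, -0.5, -0.5]
finger_gap: 0.06
t 3.2333 q [-0.365  0.553 -0.14   0.88   0.    -0.398] tcp [ 0.6095 -0.147   0.0149] yaw_y 1.6038 F [-0.5 -0.5 -0.5] T [ 0.065 -0.015  0.038] gap 0.06
units [0.099 0.041 0.122]
turn 0.003764996719376912
clock: 3.65
tcp_pos: [0.6113, -0.148, 0.0177]
orientation: [0.001, -0.016, 1.0, -0.0]
wrist_force: [-0.1, 1.6, 5.9]
finger_gap: 0.0084
clock: 3.9
tcp_pos: [0.6113, -0.148, 0.0177]
orientation: [0.001, -0.016, 1.0, -0.0]
wrist_force: [-1.0, 1.7, 5.9]
finger_gap: 0.0086
t 3.9 q [-0.365  0.55  -0.138  0.881  0.    -0.398] tcp [ 0.6113 -0.148   0.0177] yaw_y 1.603 F [-1.   1.7  5.9] T [ 0.27   0.103 -0.058] gap 0.0086
units [0.143 0.068 0.192]
turn 0.0030355429491777386
```

```bash
python3 -m crank '{"travel":[[0.03,0.1,0],[0.06,0.3,0],[0.1,0.5,0],[0.14,0.75,0],[0.16,1.0,0]],"turn":[0.02,0.04,0.06,0.08,0.1]}' - 70;python3 -m crank '{"travel":[[0.0,0.2,0],[0.05,0.4,0],[0.08,0.6,0],[0.1,0.8,0],[0.1,0.8,0]],"turn":[0.02,0.04,0.06,0.08,0.08]}';python3 st.py .5955 -.0596 .0177 1.421
python3 - <<'E'
from workcell import *
import cv2,numpy as np
o=[]
for n in("wrist","top"):
    c=read_camera(n);np.savez("pics/"+n+"2",**c);o.append(c["image"][:,:,::-1])
t=cv2.resize(o[1][140:210,175:305],(800,430),interpolation=cv2.INTER_CUBIC)
cv2.imwrite("pics/w2.png",cv2.convertScaleAbs(cv2.resize(o[0],(800,600)),alpha=1.7));cv2.imwrite("pics/t2.png",cv2.convertScaleAbs(t,alpha=1.7))
E
```

```text
clock: 4.32
tcp_pos: [0.6039, -0.1098, 0.0178]
orientation: [0.002, 0.035, 0.999, -0.002]
wrist_force: [0.2, -3.6, 4.2]
finger_gap: 0.008
clock: 4.73
tcp_pos: [0.6019, -0.0758, 0.0177]
orientation: [0.001, 0.074, 0.997, -0.001]
wrist_force: [-0.6, 1.2, 7.2]
finger_gap: 0.0079
t 4.7333 q [-0.257  0.513 -0.203  0.852 -0.001 -0.109] tcp [ 0.6019 -0.0758  0.0177] yaw_y 1.4225 F [-0.6  1.2  7.2] T [ 0.051  0.071 -0.124] gap 0.0079
units [ 0.217  0.376 -0.   ]
turn 0.0015362725187293425
```

View pics/w2.png

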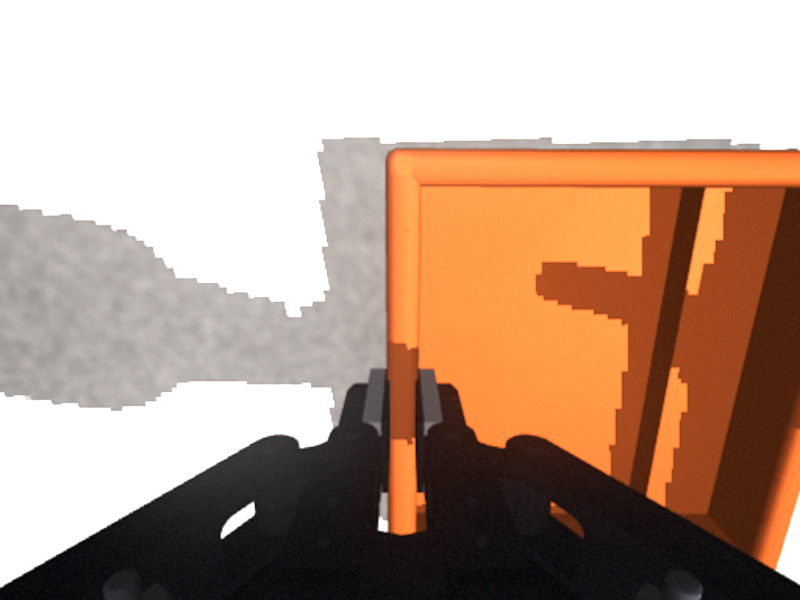

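The wrist picture shows the wall squarely pinched between the pads at (403,400).

View pics/t2.png

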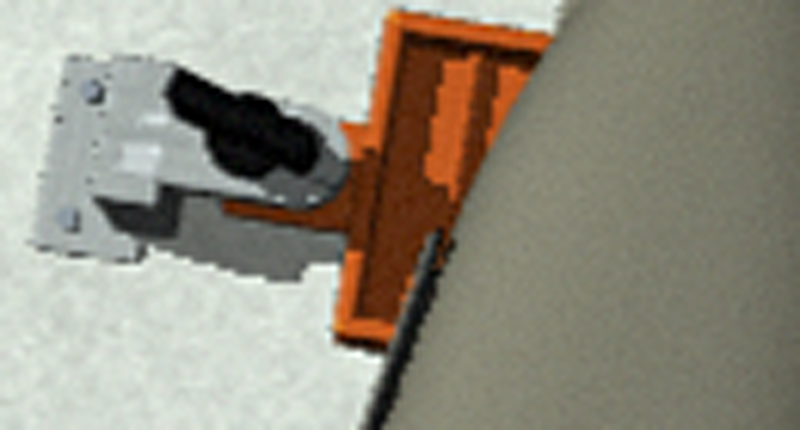

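The top crop shows the tray's front rim from (390,12) to (338,328), parallel to the clamp's base edge from (68,58) to (38,245). The tab's near edge is at (225,203).

Run:
```python
from h import *
t=dict(np.load("pics/top2.npz"))
P=lambda x,y:np.array([175+(x+.5)/6.154-.5,140+(y+.5)/6.143-.5])
r=lambda p,z:ray(t,P(*p),z)[:2]
an=lambda a,b:np.arctan2(b[1]-a[1],b[0]-a[0])
a,b=r((338,328),.032),r((390,12),.032);y=an(a,b);print("tray front",a,b,"len",np.hypot(*(a-b)),"yaw",y)
m=(a+b)/2;Y=np.array([-np.sin(y),np.cos(y)]);te=m+.06*Y;print("tab_end",te,"wall",m-.135*Y)
c1,c0=r((68,58),.006),r((38,245),.006);print("base edge",c0,c1,(c0+c1)/2,an(c0,c1),np.hypot(*(c1-c0)))
print("tab near corner",r((225,203),.012))
for o in([.614,.0995],(c0+c1)/2-np.array([.149,.989])*.1):
  for yw in(-.15,-.165):
    d=te-np.array(o);print("tab in clamp",o,yw,(np.array([[np.cos(yw),np.sin(yw)],[-np.sin(yw),np.cos(yw)]])@d).round(4))
```

```text
tray front [0.54398115 0.06571398] [0.68747352 0.04482623] len 0.1450046819146064 yaw -0.14455166495913693
tab_end [0.62437026 0.11464434] wall [ 0.59628075 -0.07832192]
base edge [0.58495504 0.2029178 ] [0.6718977  0.19214736] [0.62842637 0.19753258] -0.12325194784952212 0.0876072437792291
tab near corner [0.60376689 0.11851592]
tab in clamp [0.614, 0.0995] -0.15 [0.008  0.0165]
tab in clamp [0.614, 0.0995] -0.165 [0.0077 0.0166]
tab in clamp [0.61352637 0.09863258] -0.15 [0.0083 0.0175]
tab in clamp [0.61352637 0.09863258] -0.165 [0.0081 0.0176]
```

```bash
python3 -m crank '{"travel":[[0.05,0.08,0],[0.12,0.16,0],[0.18,0.24,0],[0.23,0.32,0],[0.23,0.36,0]],"turn":[0,0,0,0,0]}'; python3 -m crank '{"travel":[[0,0.02,0],[0,0.04,0],[0,0.06,0]],"turn":[0,0,0]}' ; python3 st.py .5955 -.0596 .0177 1.421;  python3 -m crank '{"travel":[[0,0.02,0],[0,0.04,0],[0,0.06,0]],"turn":[0,0,0]}' ; python3 st.py .5955 -.0596 .0177 1.421
```

```text
clock: 5.25
tcp_pos: [0.5951, -0.0614, 0.0178]
orientation: [0.002, 0.074, 0.997, -0.001]
wrist_force: [0.2, -4.7, 7.2]
finger_gap: 0.008
clock: 5.5
tcp_pos: [0.5953, -0.0596, 0.0178]
orientation: [0.002, 0.074, 0.997, -0.002]
wrist_force: [-0.7, -6.1, 8.6]
finger_gap: 0.0078
t 5.5 q [-0.233  0.499 -0.226  0.842 -0.003 -0.084] tcp [ 0.5953 -0.0596  0.0178] yaw_y 1.4219 F [-0.7 -6.1  8.6] T [-1.079  0.171  0.008] gap 0.0078
units [-0.004  0.001  0.001]
turn 0.0009293694759082705
clock: 5.75
tcp_pos: [0.5956, -0.0573, 0.0178]
orientation: [0.002, 0.074, 0.997, -0.002]
wrist_force: [-1.4, -5.9, 8.2]
finger_gap: 0.0081
t 5.75 q [-0.229  0.499 -0.226  0.842 -0.003 -0.08 ] tcp [ 0.5956 -0.0573  0.0178] yaw_y 1.4219 F [-1.4 -5.9  8.2] T [-1.065e+00  1.480e-01  1.000e-03] gap 0.0081
units [-0.005 -0.056  0.002]
turn 0.0008813424055864605
```

```bash
for k in 1; do python3 -m crank '{"travel":[[0,0.03,0],[0,0.06,0],[0,0.06,0]],"turn":[0,0,0]}'|sed -n '2p;4p'; python3 -m crank '{"travel":[[0,0.03,0],[0,0.06,0],[0,0.06,0]],"turn":[0,0,0]}'|sed -n '2p;4p';python3 -m crank '{"travel":[[0,0.03,0],[0,0.06,0],[0,0.06,0]],"turn":[0,0,0]}'|sed -n '2p;4p'; done
```

```text
tcp_pos: [0.5958, -0.0564, 0.0178]
wrist_force: [-0.9, -10.4, 8.0]
tcp_pos: [0.5958, -0.0563, 0.0177]
wrist_force: [-2.7, -17.9, 7.2]
tcp_pos: [0.5958, -0.0562, 0.0178]
wrist_force: [-4.2, -24.7, 7.9]
```

Home: force rises with no further motion at tcp y = -0.056. I ease off, release and rise, then check.

```bash
python3 -m crank '{"travel":[[0,-0.08,0],[0,-0.12,0],[0,-0.12,0]],"turn":[0,0,0]}'|sed -n '2p;4p'; python3 -m crank '{"travel":[[0,0,0],[0,0,0],[0,0,0],[0,0,0]],"turn":[0,0,0,0]}' 40|sed -n '2p;4,5p'; python3 -m crank '{"travel":[[0,0,-0.4],[0,0,-1.2],[0,0,-2.2],[0,0,-3.2],[0,0,-4.2]],"turn":[0,0,0,0,0]}'|sed -n '2p;4p'; python3 -m crank '{"travel":[[0.5,-0.3,-0.8],[1,-0.6,-1.4],[1.5,-0.9,-2],[2,-1,-2],[2,-1,-2]],"turn":[0,0,0,0,0]}' 50 |sed -n '2p;4p'
python3 st.py
python3 - <<'E'
from workcell import *
import cv2,numpy as np
o=[]
for n in("wrist","scene"):
    c=read_camera(n);np.savez("pics/"+n+"3",**c);o.append(cv2.convertScaleAbs(c["image"][:,:,::-1],alpha=1.7))
cv2.imwrite("pics/w3.png",cv2.resize(o[0],(800,600),interpolation=cv2.INTER_CUBIC))
E
```

```text
tcp_pos: [0.5958, -0.0564, 0.0178]
wrist_force: [-1.2, -9.5, 8.4]
tcp_pos: [0.5942, -0.0525, 0.0156]
wrist_force: [-0.1, -0.2, -0.3]
finger_gap: 0.0399
tcp_pos: [0.594, -0.0524, 0.1852]
wrist_force: [1.3, -0.6, -0.9]
tcp_pos: [0.5074, -0.0807, 0.2661]
wrist_force: [0.2, 0.9, -0.9]
t 7.9167 q [-0.314  0.185 -0.038  1.347  0.    -0.166] tcp [ 0.5074 -0.0807  0.2661] yaw_y 1.4224 F [ 0.2  0.9 -0.9] T [0.002 0.062 0.063] gap 0.05
```

View pics/w3.png

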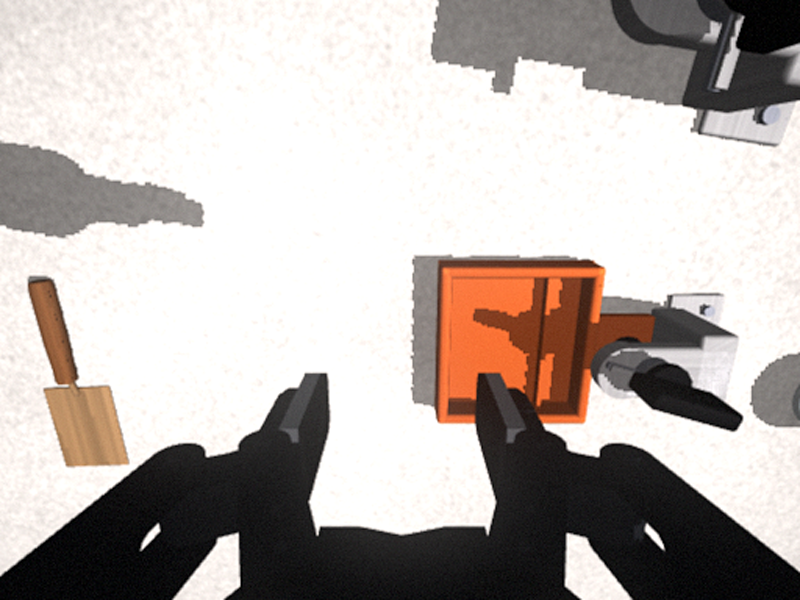

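The tray sits in the clamp, with rim corners at (440,265), (603,265), (586,421) and (437,421). The tab's near edge meets the post at (652,316).

Run:
```python
from h import *
import cv2
w=dict(np.load("pics/wrist3.npz"))
W=lambda x,y:np.array([(x+.5)/1.5625-.5,(y+.5)/1.5625-.5])
L=np.array([[.075,.07,.032],[.075,-.07,.032],[-.075,-.07,.032],[-.075,.07,.032]])
px=np.array([W(586,421),W(437,421),W(440,266),W(603,265)])
p,rr=fit(w,L,px,[.6,-.0,-.15]);print("tray",p.round(4),rr.round(1).tolist())
te=p[:2]+.13*np.array([-np.sin(p[2]),np.cos(p[2])]);print("tab_end",te)
print("near corner tab/post",ray(w,W(652,316),.012), "tab near at wall",ray(w,W(603,316),.012),"base",ray(w,W(668,295),.006),ray(w,W(722,293),.006))
for yw in(-.14,-.165):
    d=te-np.array([.614,.0995]);print("in clamp",yw,(np.array([[np.cos(yw),np.sin(yw)],[-np.sin(yw),np.cos(yw)]])@d).round(4))
a=cv2.resize(w["image"][180:285,365:490,::-1],None,fx=5.6,fy=5.6,interpolation=cv2.INTER_CUBIC)
cv2.imwrite("pics/c4.png",cv2.convertScaleAbs(a,alpha=1.4))
```

```text
tray [ 0.5993  0.0072 -0.1395] [[-0.1, 0.4], [-0.5, 1.2], [-0.9, -0.4], [1.4, -0.7]]
tab_end [0.61732627 0.13595963]
near corner tab/post [0.59527112 0.1367308  0.012     ] tab near at wall [0.58862964 0.09235596 0.012     ] base [0.57939233 0.15416408 0.006     ] [0.58478495 0.20301587 0.006     ]
in clamp -0.14 [-0.0018  0.0366]
in clamp -0.165 [-0.0027  0.0365]
```

View pics/c4.png

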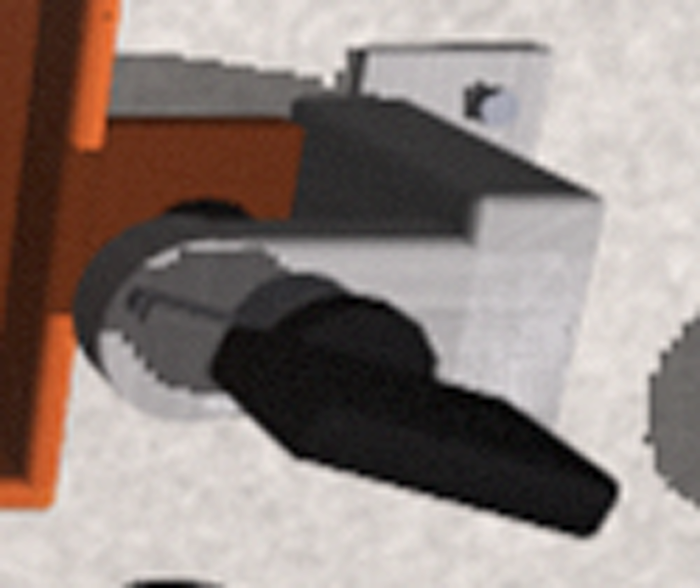

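The tab is home against the post and centred. Now I refine the bar from its far top edge, (300,455) to (588,538), and its right end corner at (616,490).

```bash
python3 - <<'E'
from h import *
w=dict(np.load("pics/wrist3.npz"))
P=lambda x,y:np.array([365+(x+.5)/5.6-.5,180+(y+.5)/5.6-.5])
r=lambda p,z:ray(w,P(*p),z)[:2]
a,b,c=r((297,455),.139),r((588,538),.139),r((618,488),.139)
u=(b-a)/np.hypot(*(b-a));n=np.array([-u[1],u[0]]);print(a,b,c,np.hypot(*(b-a)),np.hypot(*(c-b)),"yaw",np.arctan2(u[1],u[0]))
print("centre",(a+b)/2+n*.007, "from right",(b+c)/2-u*.032)
A=np.array([r(p,.103) for p in[(345,297),(400,310),(430,345),(436,378)]])
f=least_squares(lambda c:np.hypot(*(A-c).T)-.018,A.mean(0)+[.01,-.01]);print("hub",f.x,f.fun)
E
python3 st.py .614 .0995 .19 2.70
```

```text
[0.6087365  0.07161831] [0.63458816 0.12602078] [0.62458129 0.13089696] 0.060232357916043 0.011131692505362414 yaw 1.1271906876503037
centre [0.61533986 0.10182393] from right [0.61585036 0.09955615]
hub [0.61550891 0.10038947] [ 0.00054893 -0.00046467 -0.0003167   0.00060677]
t 8.0167 q [-0.313  0.189 -0.036  1.345  0.    -0.165] tcp [ 0.5094 -0.0806  0.2643] yaw_y 1.4229 F [ 0.8 -0.2 -0.6] T [-0.059 -0.032 -0.007] gap 0.0499
units [-1.921  4.839  1.86 ]
turn -1.2770874583575529
```

```bash
python3 -m crank '{"travel":[[-0.3,0.8,0],[-0.7,1.7,0],[-1.1,2.7,0.2],[-1.5,3.7,0.6],[-1.9,4.6,1]],"turn":[-0.12,-0.24,-0.36,-0.48,-0.6]}' 50 >/dev/null; python3 -m crank '{"travel":[[0,0,0],[0,0,0],[0,0,0],[0,0,0],[0,0,0]],"turn":[-0.12,-0.24,-0.36,-0.48,-0.6]}'>/dev/null;  python3 st.py .615 .1 .106 2.70
```

```text
t 8.85 q [ 0.008  0.396  0.149  1.326  0.    -1.051] tcp [0.6087 0.0853 0.2248] yaw_y 2.6304 F [-0.7  0.5 -1.4] T [-0.046 -0.053 -0.016] gap 0.0503
units [-0.401  0.035  2.969]
turn -0.06960320904166295
```

```bash
python3 -m crank '{"travel":[[-0.2,0.02,0],[-0.4,0.035,0.3],[-0.4,0.035,0.9],[-0.4,0.035,1.4],[-0.4,0.035,1.5]],"turn":[-0.03,-0.07,-0.07,-0.07,-0.07]}' >/dev/null; python3 -m crank '{"travel":[[0,0,0],[0,0,0]],"turn":[0,0]}'>/dev/null;  python3 st.py .615 .1 .106 2.70
python3 - <<'E'
from workcell import *
import cv2
c=read_camera("wrist");import numpy as np;np.savez("pics/wrist4",**c)
cv2.imwrite("pics/w4.png",cv2.resize(cv2.convertScaleAbs(c["image"][:,:,::-1],alpha=2),(640,480)))
E
```

```text
t 9.4333 q [ 0.031  0.431  0.06   1.2    0.    -1.091] tcp [0.6154 0.0992 0.1668] yaw_y 2.6925 F [0.2 0.  0.3] T [0.002 0.044 0.008] gap 0.0499
units [-0.013  0.017  1.52 ]
turn -0.007489765528350123
```

View pics/w4.png

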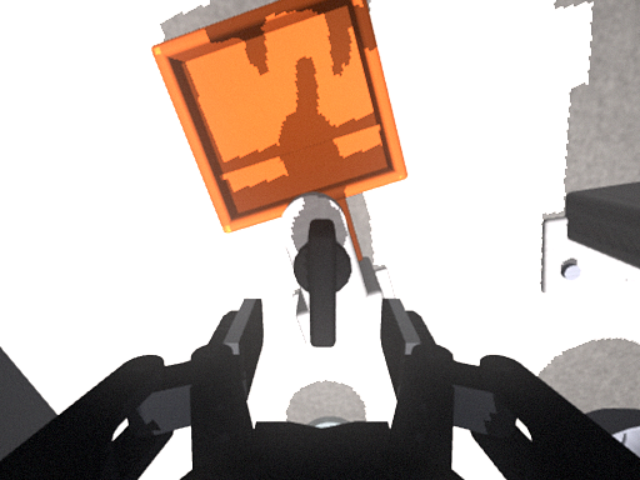

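Aligned on the bar at (322,285). I descend and grip.

```bash
python3 -m crank '{"travel":[[0,0.015,0.3],[0,0.015,0.8],[0,0.015,1.2],[0,0.015,1.47],[0,0.015,1.47]],"turn":[0,0,0,0,0]}' >/dev/null; python3 st.py; python3 -m crank '{"travel":[[0,0,0],[0,0,0],[0,0,0],[0,0,0],[0,0,0]],"turn":[0,0,0,0,0]}' 0 50 >/dev/null;  python3 st.py .615 .1 .106 2.70; python3 -m crank '{"travel":[[0,0,0],[0,0,0],[0,0,0],[0,0,0],[0,0,0]],"turn":[0.1,0.2,0.3,0.4,0.5]}' >/dev/null;  python3 st.py
```

```text
t 9.9 q [ 0.031  0.464 -0.04   1.068  0.    -1.091] tcp [0.6138 0.099  0.1066] yaw_y 2.6926 F [-1.3 -0.1  0.3] T [-0.028 -0.003  0.006] gap 0.0503
t 10.3167 q [ 0.031  0.461 -0.037  1.07   0.    -1.091] tcp [0.6153 0.0993 0.1097] yaw_y 2.6932 F [-2.  -0.1  6.4] T [0.186 0.41  0.002] gap 0.0133
units [-0.013  0.015  0.092]
turn -0.006786551542973029
t 10.7333 q [ 0.032  0.461 -0.038  1.071  0.002 -0.587] tcp [0.6141 0.1001 0.1096] yaw_y 2.1892 F [-4.8  3.6  7.5] T [0.709 1.066 0.207] gap 0.0131
```

```bash
python3 -m crank '{"travel":[[0,0,-0.04],[0,0,-0.08],[0,0,-0.08],[0,0,-0.08],[0,0,-0.08]],"turn":[0.1,0.2,0.3,0.4,0.5]}' >/dev/null;  python3 st.py;  python3 -m crank '{"travel":[[0,0,0],[0,0,0],[0,0,0],[0,0,0],[0,0,0]],"turn":[0.1,0.2,0.3,0.4,0.5]}' >/dev/null;  python3 st.py;  python3 -m crank '{"travel":[[0,0,0],[0,0,0],[0,0,0],[0,0,0],[0,0,0]],"turn":[0.1,0.2,0.3,0.4,0.5]}' >/dev/null;  python3 st.py
```

```text
t 11.15 q [ 0.033  0.462 -0.036  1.075  0.005 -0.087] tcp [0.6134 0.1013 0.1099] yaw_y 1.6901 F [-0.4  7.3 -5.9] T [1.613 0.045 0.18 ] gap 0.0133
t 11.5667 q [ 0.034  0.462 -0.036  1.075  0.007  0.413] tcp [0.6135 0.1027 0.1099] yaw_y 1.1911 F [ 0.4 12.2 -6.2] T [ 2.494 -0.149  0.196] gap 0.0126
t 11.9833 q [ 0.034  0.462 -0.035  1.074  0.009  0.913] tcp [0.6143 0.1039 0.11  ] yaw_y 0.6918 F [ 2.9 14.7 -8.6] T [ 3.203 -0.61   0.221] gap 0.0131
```

```bash
python3 -m crank '{"travel":[[0.04,0.05,0.03],[0.08,0.1,0.06],[0.08,0.1,0.06],[0.08,0.1,0.06]],"turn":[0.05,0.1,0.2,0.3]}' >/dev/null;  python3 st.py;  python3 -m crank '{"travel":[[0,0,0],[0,0,0],[0,0,0]],"turn":[0.1,0.2,0.2]}' >/dev/null;  python3 st.py
```

```text
t 12.3167 q [ 4.000e-02  4.650e-01 -3.200e-02  1.074e+00  1.000e-03  1.221e+00] tcp [0.6153 0.1051 0.1097] yaw_y 0.3895 F [-1.9  2.9  4.5] T [0.596 0.573 0.129] gap 0.0133
t 12.5667 q [ 0.04   0.465 -0.032  1.073  0.002  1.419] tcp [0.6158 0.1052 0.1097] yaw_y 0.1916 F [-2.5  5.5  3.7] T [0.902 0.435 0.159] gap 0.0132
```

```bash
python3 -m crank '{"travel":[[0,0,0],[0,0,0]],"turn":[0.1,0.2]}' >/dev/null;  python3 st.py;  python3 -m crank '{"travel":[[0,0.0,0],[0,0,0]],"turn":[0.1,0.2]}' >/dev/null;  python3 st.py; python3 -m crank '{"travel":[[0,0,0],[0,0,0]],"turn":[0.1,0.2]}' >/dev/null;  python3 st.py
```

```text
t 12.7333 q [ 0.04   0.465 -0.031  1.072  0.002  1.618] tcp [0.6164 0.1052 0.1097] yaw_y -0.0074 F [0.5 4.7 3. ] T [ 0.976 -0.044  0.194] gap 0.0131
t 12.9 q [ 0.04   0.465 -0.031  1.071  0.002  1.818] tcp [0.6169 0.1052 0.1098] yaw_y -0.2072 F [2.  4.3 1.2] T [ 0.894 -0.343  0.486] gap 0.013
t 13.0667 q [ 4.000e-02  4.650e-01 -3.100e-02  1.070e+00  2.000e-03  2.018e+00] tcp [0.6175 0.1051 0.1098] yaw_y -0.4073 F [3.2 4.7 1. ] T [ 0.827 -0.562  0.348] gap 0.0133
```

```bash
for i in 1 2 3 4 5 6; do python3 -m crank '{"travel":[[0,0,0]],"turn":[0]}' >/dev/null;  python3 st.py | grep -o 'T \[.*\]'; done
```

```text
T [ 0.953 -0.542  0.361]
T [ 0.973 -0.552  0.386]
T [ 0.963 -0.522  0.377]
T [ 0.956 -0.593  0.377]
T [ 0.946 -0.551  0.357]
T [ 0.966 -0.543  0.36 ]
```

```bash
python3 -m crank '{"travel":[[0,0,0]],"turn":[0.06]}' >/dev/null;  python3 st.py | grep -o 'T \[.*\]'; python3 -m crank '{"travel":[[0,0,0]],"turn":[0.06]}' >/dev/null;  python3 st.py | grep -o 'T \[.*\]';for i in 1 2 3 4 5 6; do python3 -m crank '{"travel":[[0,0,0]],"turn":[0]}' >/dev/null;  python3 st.py | grep -o 'T \[.*\]'; done
python3 - <<'E'
from workcell import *
import cv2,numpy as np
o=[]
for n in("wrist","scene"):
    c=read_camera(n);np.savez("pics/"+n+"5",**c);o.append(cv2.convertScaleAbs(c["image"][:,:,::-1],alpha=2.2,beta=10))
a=cv2.resize(o[0][:, :],(512,384));b=cv2.resize(o[1][165:265,200:300],None,fx=3.84,fy=3.84,interpolation=cv2.INTER_CUBIC)
# wrist crop of clamp, enlarged
cv2.imwrite("pics/m5.png",np.hstack([cv2.resize(o[0][100:340,140:372],(400,414),interpolation=cv2.INTER_CUBIC),cv2.resize(b,(400,414))]))
E
```

```text
T [ 0.911 -0.791  0.431]
T [ 0.902 -0.79   0.455]
T [ 0.889 -0.753  0.395]
T [ 0.889 -0.711  0.375]
T [ 0.924 -0.727  0.358]
T [ 0.914 -0.719  0.37 ]
T [ 0.872 -0.746  0.391]
T [ 0.927 -0.704  0.407]
```

Standing torque has plateaued at about 0.37–0.38, so the clutch is slipping. I turn 0.12 more for margin (my bounds put the slip at roughly 0.2–0.55), then let go, rise and check the pointers.

```bash
python3 -m crank '{"travel":[[0,0,0],[0,0,0],[0,0,0]],"turn":[0.06,0.12,0.12]}' >/dev/null;  python3 st.py; python3 -m crank '{"travel":[[0,0,0],[0,0,0],[0,0,0],[0,0,0]],"turn":[0,0,0,0]}' 50 >/dev/null; python3 st.py; python3 -m crank '{"travel":[[0,0,-0.3],[0,0,-0.8],[0,0,-1.4],[0,0,-2],[0,0,-2.4]],"turn":[0,0,0,0,0]}' >/dev/null; python3 -m crank '{"travel":[[0,0,0],[0,0,0],[0,0,0],[0,0,0],[0,0,0]],"turn":[-0.12,-0.24,-0.36,-0.48,-0.6]}' >/dev/null; python3 -m crank '{"travel":[[0,0,0],[0,0,0],[0,0,0],[0,0,0],[0,0,0]],"turn":[-0.12,-0.24,-0.36,-0.48,-0.6]}' >/dev/null; python3 -m crank '{"travel":[[0,0,0],[0,0,0],[0,0,0],[0,0,0],[0,0,0]],"turn":[-0.12,-0.24,-0.36,-0.48,-0.6]}' >/dev/null; python3 -m crank '{"travel":[[0,0,0],[0,0,0],[0,0,0],[0,0,0],[0,0,0]],"turn":[-0.12,-0.24,-0.36,-0.36,-0.36]}' >/dev/null; python3 st.py
python3 - <<'E'
from workcell import *
from h import proj
import cv2,numpy as np
c=read_camera("wrist");np.savez("pics/wrist6",**c)
u,v=proj(c,[.616,.102,.09])[0].astype(int);print(u,v)
x0,y0=max(0,u-55),max(0,v-55);print(x0,y0)
im=c["image"][y0:y0+110,x0:x0+133,::-1]
g=cv2.resize(im,None,fx=6,fy=6,interpolation=cv2.INTER_CUBIC).astype(float)/255
cv2.imwrite("pics/c6.png",(255*np.clip(g*1.3,0,1)**.6).astype(np.uint8));print(g.shape)
E
```

```text
t 14.5833 q [ 3.900e-02  4.660e-01 -3.000e-02  1.070e+00  1.000e-03  2.254e+00] tcp [0.6181 0.1047 0.1098] yaw_y -0.6443 F [ 3.9  4.  -0.5] T [ 0.785 -0.858  0.415] gap 0.0128
t 14.9167 q [ 0.039  0.466 -0.033  1.073 -0.     2.256] tcp [0.6152 0.1037 0.1085] yaw_y -0.6463 F [1.1 0.  0.3] T [ 0.076 -0.027 -0.001] gap 0.0501
t 17.0 q [ 0.039  0.418  0.134  1.286 -0.     0.1  ] tcp [0.6155 0.1039 0.2046] yaw_y 1.51 F [ 0.3 -0.4  0.1] T [0.058 0.023 0.014] gap 0.0499
256 193
201 138
(660, 798, 3)
```

View pics/c6.png

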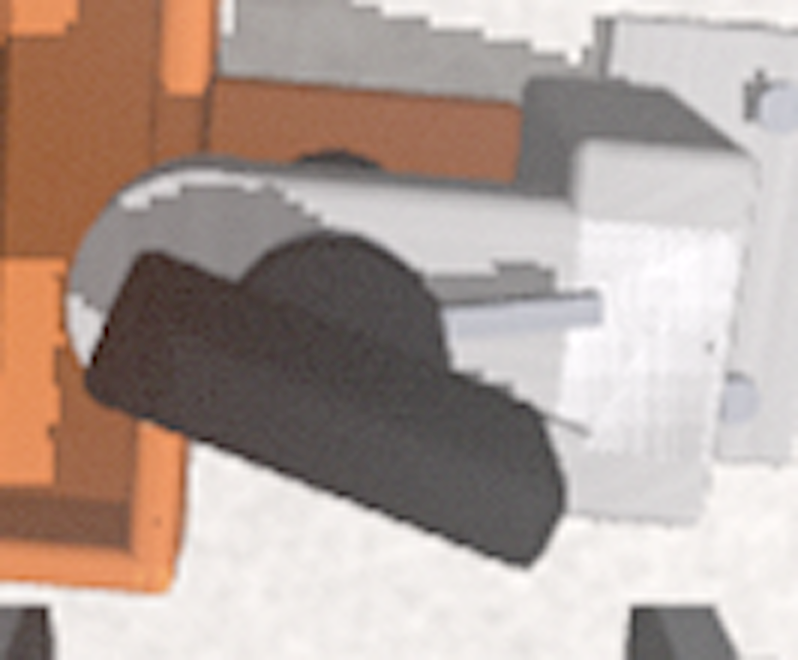

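The crop shows the tab still home at (520,140). The collar's pointer tip is at (600,305), and the ring's pointer shows a thin edge with its tip near (587,432), ahead clockwise.

Run:
```python
from h import *
w=dict(np.load("pics/wrist6.npz"))
P=lambda x,y:np.array([201+(x+.5)/6-.5,138+(y+.5)/6-.5])
for ax in([.616,.1015],[.6145,.1],[.617,.103]):
  o=[]
  for p,z in(((600,305),.087),((587,432),.095)):
    d=ray(w,P(*p),z)[:2]-ax;o.append((np.arctan2(d[1],d[0]).round(3),np.hypot(*d).round(4)))
  print(ax,o,"slip",o[0][0]-o[1][0])
```

```text
[0.616, 0.1015] [(np.float64(1.598), np.float64(0.0419)), (np.float64(1.162), np.float64(0.0419))] slip 0.43600000000000017
[0.6145, 0.1] [(np.float64(1.562), np.float64(0.0434)), (np.float64(1.144), np.float64(0.0439))] slip 0.41800000000000015
[0.617, 0.103] [(np.float64(1.623), np.float64(0.0404)), (np.float64(1.17), np.float64(0.0401))] slip 0.45300000000000007
```

The slip measures about 0.43 rad, inside 0.06–0.785, and the 42 mm pointer radii fit. I hand in.

```bash
python3 -c "
from workcell import *
print(hand_in(), get_state()['clock'])"
```

```text
the job is handed in; nothing more can be done
the job is handed in; nothing more can be done
```

The tray is clamped and the job is handed in at about 17 s of the 69 s allowed; no verdict was reported.

**Tray:** I pinched the tray's rear wall, turned the tray square to the smaller clamp and slid it in. It stopped against the post, with force rising to 25 N and no further motion. The last fit put the tab's end about 2–3 mm off the centre line. It was square to within about 0.03 rad and home: the fit gave y of about 36 mm against the true 35 mm, which is within its error.

**Screw:** I turned the thumbscrew about 3.3 rad clockwise in one grasp, with no regrasp. Standing torque levelled off at about 0.37–0.38 N m, against 0.36 expected. I took that as the clutch slipping and added 0.12 rad for margin before letting go.

**Last checks:**
- **Slip:** the pointers in the final wrist picture give about 0.43 rad, inside the allowed 0.06–0.785. The ring's pointer was only partly visible beside the bar, so this is approximate. My torque and turn bounds gave 0.2–0.55, which agrees.
- **Tab and robot:** in the same picture the tab was still against the post, and the wrist force was near zero with the gripper clear.
- **Clamping force:** I did not measure the foot's press on the tab directly; I inferred it from the torque plateau.
- **Grip on the knob:** it was about 3 mm off centre, which gave up to 15 N sideways until I corrected it partway.
- **Bystanders:** I did not re-measure the bowl, ramekin or spatula at the end, but no move went near them.

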